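# Put the washed slicer inserts away and lock the caddy

## Task

The two slicer inserts have dried in the wire drainer; put them back in the white storage caddy. Slide each one on edge, fully home, into the slot with its own colour (the thick orange grater in the wide orange slot, the green slicer in the green slot), lowering them rather than letting them drop, and leave the grey insert and the other things on the worktop where they are. Once both are in, swing the black keeper bar over their grips and press it down until it snaps shut under its catches, then let go.

Things in the scene. Friction and masses are not known exactly. Their poses are not given: they have to be found in the camera images.
- drainer: fixed wire drainer: grey tray 186 (x) x 150 mm (y), floor at 10 mm, wire arches 58 mm high. Origin: centre of its underside. Two places, y = +38 and -38 mm, each a 12 mm gap between two arches along x; an insert stands in each (either one in either), plate along x, and lifts straight out. (A wall cabinet overhangs the worktop beyond x = 0.50 m, left of y = 0.14 m, from z = 0.45 m up.)
- caddy: fixed white storage caddy, 150 (x) x 188 mm (y), end walls 79, side walls 66 mm high. Origin: centre of its underside; x points away from the robot, to the hinge side. Three upright slots along x at y = +60, 0, -60 mm, floor at 8 mm. A seated insert has its shoulders at 86, grip top at 122 mm. Hinge lugs (102 mm high, x = 66) and catch posts (104 mm, x = -20) stand at y = +-86 to 94 mm.
- slot_orange (a point): centre of the floor of the wide slot with orange marks, at caddy y = +60 mm (left seen from the robot), axes as the caddy's: a pair of guide grooves at front and back, 12 mm wide, 134 mm from wall to wall, mouth 68 mm above the floor with rounded rib tops (4 mm lead-in). Only this slot takes the grater.
- slot_green (a point): centre of the floor of the narrow slot with green marks, at caddy y = -60 mm (right seen from the robot): like the orange one, but 9 mm wide
- slot_white (a point): centre of the floor of the middle slot with grey marks, 9 mm wide, in which the shredder stands; axes as the caddy's
- grater: orange grater insert: framed toothed steel plate standing on its long edge, 9 mm thick, 130 mm long (x), 78 mm high to the shoulders; on its top middle a grip 44 long (x), 12 thick (y), 36 high, 114 mm in all. Lower edge narrowed 1.5 mm a face, 4 mm an end. 0.12 kg +-40%. Origin: centre of the lower edge; y across the plate, z up to the grip. Either way round will do.
- slicer: green slicing insert with one slanting blade: framed steel plate standing on its long edge, 6 mm thick, 130 mm long (x), 78 mm high to the shoulders; on its top middle a grip 44 long (x), 12 thick (y), 36 high, 114 mm in all. Lower edge narrowed 1.5 mm a face, 4 mm an end. 0.12 kg +-40%. Origin: centre of the lower edge; y across the plate, z up to the grip. Either way round will do.
- shredder: grey shredding insert with a comb of blades, same size as the slicer (6 mm plate, 12 mm grip), already seated in the caddy's middle slot, to be left there. Origin: centre of the lower edge; x along the plate, z up.
- keeper (a joint): hinge of the keeper bar, rad: 0 = shut, level, 2.5 mm over the shoulders of seated inserts; starts open at 1.65 to 2.0, leaning away past upright (stop 2.1). Stiff: it stays where left, about 1 N at the bar moves it. At about 0.1 its arms meet two spring balls; 3 to 8 N down on the bar snaps them under, then it rests on its stop at 0. An insert standing proud blocks it.
- keeper_bar (a point): middle of the keeper's cross bar: black, round, 8 mm thick, 130 mm long along the caddy's y, 110 mm from the hinge line on steel arms at y = +-80 mm. In the caddy's frame the bar is at x = 70 - 110 cos(joint), z = 92.5 + 110 sin(joint) mm: shut at x = -40, in front of the grips. On its way it passes 9 mm over the grips of seated inserts.
- keeper_hinge (a point): middle of the keeper's hinge line, at caddy x = 70, y = 0, z = 92.5 mm; the hinge axis is the caddy's y
- mug_a: white mug, bystander, 81 x 116 x 94 mm; origin centre of its underside
- honey_jar: glass jar of honey with grey lid, bystander, 71 mm across, 110 mm high; origin centre of its underside
- jam_jar: glass jar of red jam, bystander, 62 mm across, 99 mm high; origin centre of its underside

How it is judged:
By the outcome, as a careful person would: the job done as asked, in the order asked, and still so for the second after the job is handed in, with the robot touching nothing.
It also fails if it takes over 72 s, if anything falls off the work surface, if the arm or the gripper's body presses on something with over 40 N, if the wrist force passes 120 N, or if a joint passes its speed limit or range.

## Robot

A 6-joint arm with a two-finger parallel gripper is mounted at the origin on a cart in front of the work surface, level with it; the furniture and walls round the work are solid. World frame = base frame: x ahead of the robot, y to its left, z up, the work surface at z = 0. Lengths are in m, angles in rad, forces in N, time in s.
With the tool pointing down it reaches from about 0.25 to 0.775 m from the base axis. Payload 4 kg.
Tool frame: the origin (TCP) lies between the finger pads; the fingertips stand 19 mm ahead of it and the grasp point (between the pads) is the TCP; z points along the fingers, y is the line along which they close (so a half turn about z gives the same grasp; the last joint's range is limited). The gripper opens to 85 mm and grips with 20 to 120 N. Pads are 22 mm wide; open, the fingers measure 114 mm over their backs; the gripper's body (76 mm by 85 mm) begins 54 mm behind the grasp point. The pads swing forward as they close: fully open they stand 13 mm farther back than shut.
Start: joints at [1.093, 0.087, 1.371, -0, 1.684, -0.103], TCP at [0.201, 0.512, 0.25] pointing down, gripper open.
Joint ranges: [-3.1, 3.1], [-0.76, 2.03], [0.27, 2.55], [-1.08, 4.22], [0.17, 2.65], [-2.57, 2.57]. Speed limits (rad/s): [2.79, 2.79, 3.14, 3.14, 3.14, 3.14].

## Interface

Orientations are given as a unit quaternion [x, y, z, w].
In Python, from station import arm, viewer, hand_in gives the robot as it stands (arm), with the cameras (viewer) and the job as plain functions.
- The arm moves only by the shell command python3 drive.py FILE [OPENING], which reads ROWS from the file FILE. ROWS is a JSON object whose key "motion" holds a list of rows, 1 to 10 of them, each of 6 numbers: dx, dy, dz in m, then a rotation vector rx, ry, rz in rad; each row shifts and turns the commanded pose from where the row before left it, along the tool's axes as they then stand; what a row does not reach is not made up. A row lasts 1/12 s, in which the tool goes at most 0.0417 m and 0.125 rad, less where a joint would pass 70% of its speed; a pose out of reach is approached as far as the arm can. OPENING is the opening from 0.0 (shut) to 1.0 (fully open), set as the command begins (- or left out keeps the last). The fingers move at their own pace and stop on an object; the grip force is fixed at half the most. Time passes only in rows, so rows that do not move let the fingers close. It prints the time, the measured TCP pose, the force, the opening and the grip force at its end. Input that does not fit is refused with a message, and nothing moves.
- arm.get_state(): the state, without advancing time (a new reading comes with each control period).
- viewer.camera(name): name is "scene" or "side" or "wrist"; returns a dict with "image" (420x560x3 uint8, blue, green, red), "depth" (420x560 float32, m along the optical axis (not along the pixel's ray), 0 where there is no reading), "fx", "fy", "cx", "cy" (pixels), "world_from_camera" (4x4, takes a point from camera to world coordinates). Camera axes: x right, y up, looking along -z (the intrinsics and any distortion apply to the point x, -y, -z); pixel columns grow to the right and rows downward; lengths in m; the calibration is good to about 2 mm. A picture is of the moment at which its call begins.
- hand_in(): hands the job in; it is judged then, once.
The state is a dict: "t": time; "joint_pos": joint angles; "joint_velocities": joint speeds; "joint_torque": joint torques, N m; "eef_pos": TCP position; "tool_rot": TCP orientation; "wrist_force": force on the tool from outside, world axes, zero at the start; "wrist_torque": the same for the moment, N m; "gripper_width": opening from 0.0 (shut) to 1.0 (fully open); "grip_force": force on a finger pad.
Only numpy, scipy, OpenCV 4.12 (cv2) and the standard library are available. Lean on these libraries where they do the work, as an engineer would, in place of code of your own. Each camera call takes 0.05 s, during which the arm holds its last target. There are 200 camera calls.

## Working session

There is one attempt and no reset: what is moved stays moved. The work goes in short steps, Python scripts to look and compute and a shell command to move; the robot and the scene stay as the last step left them, time stands still between calls to the robot, and variables do not carry over. Pictures are saved under pics/ and viewed, at most 10 in all, crops included, and the job is handed in when it is done.

```bash
ls; mkdir -p pics
python3 - <<'E'
from station import arm, viewer, hand_in
import cv2,numpy as np
s=arm.get_state(); print(s['t'],s['eef_pos'],s['tool_rot'],s['gripper_width'])
ims=[]
for n in ["scene","side"]:
    c=viewer.camera(n); np.savez(f'/tmp/{n}.npz',**c); cv2.imwrite(f'pics/{n}0.png',c['image']); print(n,c['fx'],c['fy'],c['cx'],c['cy'],[k for k in c]); print(c['world_from_camera'].round(3))
E
```

```text
drive.py
pics
station.py
0.0 [0.20113671 0.51140907 0.2491142 ] [ 1.86312395e-01  9.82489899e-01 -1.08950195e-03 -3.21742548e-04] 1.0000302349790224
scene 502.15954164624463 502.15954164624463 279.6853297761139 213.86600892653442 ['image', 'depth', 'fx', 'fy', 'cx', 'cy', 'world_from_camera']
[[ 0.614  0.397 -0.682 -0.261]
 [-0.789  0.328 -0.52  -0.691]
 [ 0.017  0.857  0.514  0.681]
 [ 0.     0.     0.     1.   ]]
side 406.6393510322648 406.6393510322648 273.29551380149525 206.34032448631484 ['image', 'depth', 'fx', 'fy', 'cx', 'cy', 'world_from_camera']
[[ 0.851  0.265 -0.452  0.034]
 [-0.524  0.437 -0.731 -0.907]
 [ 0.004  0.859  0.512  0.681]
 [ 0.     0.     0.     1.   ]]
```

View pics/scene0.png

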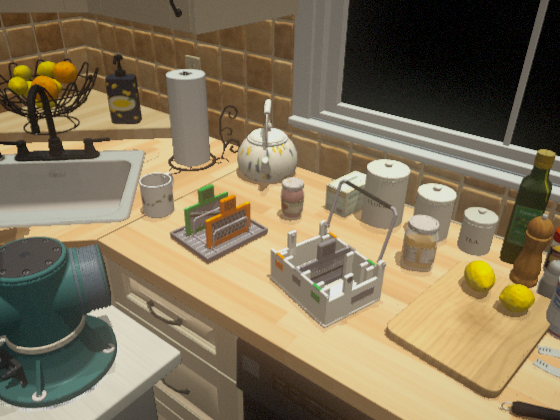

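View pics/side0.png

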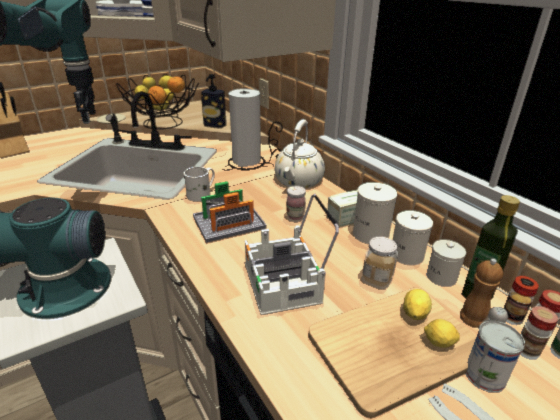

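Scene view: drainer at about (218,232) with green slicer behind (205,205) and orange grater in front (230,222). The caddy is at (325,275) with the keeper bar leaning back, its bar from (340,185) to (395,208). The side view shows the same. Next, cast these into world points.

```bash
cat > h.py <<'E'
import numpy as np, cv2
def load(n):
    c=dict(np.load(f'/tmp/{n}.npz')); return c
def cloud(c):
    d=c['depth']; v,u=np.mgrid[:d.shape[0],:d.shape[1]]
    P=np.stack([(u-c['cx'])/c['fx']*d,-(v-c['cy'])/c['fy']*d,-d],-1)
    M=c['world_from_camera']; W=P@M[:3,:3].T+M[:3,3]; W[d<=0]=np.nan
    return W
def line(p):
    m=np.median(p,0); w,v=np.linalg.eigh(np.cov((p-m).T)); a=v[:,-1]; return a
def ray(c,u,v):
    M=c['world_from_camera']; d=M[:3,:3]@np.array([(u-c['cx'])/c['fx'],-(v-c['cy'])/c['fy'],-1]); return M[:3,3],d
def onplane(c,u,v,z):
    o,d=ray(c,u,v); return o+d*(z-o[2])/d[2]
E
python3 - <<'E'
from h import *
for n in ['scene','side']:
    c=load(n);W=cloud(c);hsv=cv2.cvtColor(c['image'],cv2.COLOR_BGR2HSV)
    print(n)
    masks={'org':cv2.inRange(hsv,(5,180,120),(16,255,255)),'grn':cv2.inRange(hsv,(45,120,50),(80,255,255))}
    for k,m in masks.items():
        nn,lab,st,ce=cv2.connectedComponentsWithStats(m)
        for i in range(1,nn):
            if st[i,4]<12: continue
            p=W[(lab==i)]; p=p[np.isfinite(p[:,0])]
            if len(p)<8: continue
            md=np.median(p,0)
            if not(0.2<md[0]<0.8 and -.4<md[1]<.5): continue
            print(k,st[i],md.round(3),'min',np.percentile(p,3,axis=0).round(3),'max',np.percentile(p,97,axis=0).round(3))
            top=p[p[:,2]>p[:,2].max()-.01]
            if len(p)>150: 
                a=line(p[:,:2]); s=(p[:,:2])@a; print('  yaw',np.degrees(np.arctan2(a[1],a[0])).round(1),'len',np.ptp(s).round(3),'mid',((np.percentile(s,1)+np.percentile(s,99))/2*a+ (md[:2]-md[:2]@a*a)).round(4),'zmax',p[:,2].max().round(3))
    # white caddy
    R=(W[...,0]>.3)&(W[...,0]<.75)&(W[...,1]>-.25)&(W[...,1]<.2)
    for lo,hi in [(.06,.07),(.074,.083),(.085,.125)]:
        p=W[R&(W[...,2]>lo)&(W[...,2]<hi)]; print(lo,len(p),np.percentile(p,[1,50,99],axis=0).round(3).tolist())
    # gray levels: drainer
E
```

```text
scene
org [205 197  45  51 410] [0.445 0.008 0.081] min [ 0.396 -0.001  0.026] max [0.521 0.018 0.118]
  yaw 172.1 len 0.131 mid [0.4582 0.0065] zmax 0.121
org [215 226  32  19 101] [0.458 0.009 0.017] min [0.419 0.002 0.011] max [0.51  0.016 0.023]
grn [198 185  15   7  50] [0.461 0.084 0.122] min [0.445 0.08  0.118] max [0.481 0.09  0.125]
grn [214 192  13   6  28] [0.509 0.081 0.086] min [0.49  0.077 0.081] max [0.524 0.084 0.088]
grn [185 203  15   9  31] [0.423 0.091 0.086] min [0.403 0.087 0.082] max [0.443 0.094 0.089]
grn [367 260   8   5  16] [ 0.504 -0.34   0.08 ] min [ 0.501 -0.348  0.079] max [ 0.508 -0.332  0.082]
grn [313 284   8   6  19] [ 0.371 -0.3    0.08 ] min [ 0.367 -0.306  0.078] max [ 0.375 -0.291  0.082]
0.06 957 [[0.386, -0.248, 0.06], [0.489, -0.094, 0.065], [0.748, 0.186, 0.07]]
0.074 796 [[0.387, -0.249, 0.074], [0.491, -0.057, 0.078], [0.748, 0.191, 0.083]]
0.085 1595 [[0.402, -0.247, 0.085], [0.523, 0.003, 0.099], [0.749, 0.19, 0.125]]
side
org [224 193  15   8  45] [0.455 0.007 0.121] min [0.442 0.002 0.109] max [0.478 0.014 0.125]
org [237 201  16  18  75] [0.514 0.001 0.082] min [ 0.477 -0.004  0.035] max [0.521 0.005 0.091]
org [210 204  26  27 134] [0.407 0.013 0.084] min [0.398 0.003 0.029] max [0.467 0.017 0.092]
grn [202 182  27  36 199] [0.449 0.085 0.089] min [0.405 0.077 0.025] max [0.481 0.094 0.123]
  yaw 169.7 len 0.082 mid [0.4431 0.0859] zmax 0.124
grn [237 190   5  10  25] [0.522 0.076 0.074] min [0.516 0.075 0.058] max [0.526 0.08  0.088]
0.06 652 [[0.389, -0.245, 0.06], [0.499, -0.121, 0.065], [0.749, 0.178, 0.07]]
0.074 555 [[0.39, -0.249, 0.074], [0.519, -0.105, 0.078], [0.749, 0.183, 0.083]]
0.085 1088 [[0.402, -0.248, 0.085], [0.514, 0.002, 0.099], [0.749, 0.188, 0.124]]
```

```bash
cat >> h.py <<'E'
def rect(p):
    (c,s,a)=cv2.minAreaRect(p[:,:2].astype(np.float32)*1000); return np.array(c)/1000,s,a
E
python3 - <<'E'
from h import *
for n in ['scene','side']:
    c=load(n);W=cloud(c);hsv=cv2.cvtColor(c['image'],cv2.COLOR_BGR2HSV)
    ok=np.isfinite(W[...,0])&(np.hypot(W[...,0]-.45,W[...,1]+.28)<.14)
    p=W[ok&(W[...,2]>.074)&(W[...,2]<.083)]; print(n,'wall79',len(p),rect(p))
    p=W[ok&(W[...,2]>.062)&(W[...,2]<.083)]; print('walls',len(p),rect(p))
    p=W[ok&(W[...,2]>.112)&(W[...,2]<.126)]; print('grip',len(p),rect(p))
    p=W[ok&(W[...,2]>.095)&(W[...,2]<.107)]; print('posts',len(p),rect(p))
    m=cv2.inRange(hsv,(5,130,100),(20,255,255)).astype(bool)&ok&(W[...,2]>.05); ys,xs=np.nonzero(m); 
    nn,lab,st,ce=cv2.connectedComponentsWithStats(m.astype(np.uint8))
    for i in range(1,nn):
        if st[i,4]>4: print('om',ce[i].round(1),st[i,4],np.median(W[lab==i],0).round(3))
    # keeper: dark points above .13
    v=c['image'].max(-1)
    k=np.isfinite(W[...,0])&(W[...,0]>.35)&(W[...,0]<.72)&(W[...,1]>-.45)&(W[...,1]<-.15)&(W[...,2]>.14)&(W[...,2]<.23)
    p=W[k&(v<70)]; print('kp',len(p),np.percentile(p,[2,50,98],axis=0).round(3).tolist() if len(p) else '')
    d=np.isfinite(W[...,0])&(np.hypot(W[...,0]-.46,W[...,1]-.045)<.13)&(W[...,2]>.006)&(W[...,2]<.066)
    print('drainer',rect(W[d]))
    # bystanders near
    for nm,z in [('z>.05',.05)]:
        m=(np.isfinite(W[...,0])&(W[...,2]>.07)&(W[...,2]<.13)&(W[...,0]<.75)&(W[...,0]>.25)&(abs(W[...,1])<.5)).astype(np.uint8)
        nn,lab,st,ce=cv2.connectedComponentsWithStats(m)
        for i in range(1,nn):
            if st[i,4]>150: print('  blob',ce[i].round(0),st[i,4],np.percentile(W[lab==i],[3,97],axis=0).round(3).tolist())
E
```

```text
scene wall79 917 (array([ 0.45606696, -0.26159665]), (189.36688232421875, 150.0272674560547), 72.74646759033203)
walls 2190 (array([ 0.45634418, -0.26165192]), (189.5736541748047, 150.32078552246094), 73.02543640136719)
grip 176 (array([ 0.48369351, -0.27014771]), (168.858154296875, 102.11493682861328), 72.7152099609375)
posts 308 (array([ 0.47801974, -0.26882745]), (190.24876403808594, 106.26995849609375), 72.49437713623047)
om [332.4 234.6] 20 [ 0.539 -0.225  0.079]
om [280.7 256.2] 15 [ 0.404 -0.187  0.079]
om [278.8 264.5] 45 [ 0.403 -0.184  0.058]
kp 0 
drainer (array([0.46366418, 0.04668704]), (154.2747344970703, 189.90728759765625), 81.47357177734375)
  blob [189. 137.] 675 [[0.666, 0.358, 0.072], [0.741, 0.436, 0.128]]
  blob [254. 156.] 339 [[0.707, 0.102, 0.071], [0.749, 0.222, 0.101]]
  blob [155. 183.] 552 [[0.411, 0.215, 0.071], [0.496, 0.295, 0.094]]
  blob [292. 187.] 414 [[0.627, -0.058, 0.071], [0.677, -0.009, 0.101]]
  blob [378. 189.] 322 [[0.739, -0.247, 0.086], [0.75, -0.194, 0.128]]
  blob [216. 204.] 1123 [[0.402, 0.002, 0.071], [0.519, 0.094, 0.124]]
  blob [3
[... 808 characters left out ...]
, 0.202], [0.569, -0.237, 0.203]]
drainer (array([0.4659859 , 0.04514736]), (153.24191284179688, 186.90304565429688), 82.09760284423828)
  blob [244. 143.] 398 [[0.668, 0.354, 0.071], [0.744, 0.421, 0.128]]
  blob [284. 166.] 173 [[0.709, 0.1, 0.071], [0.749, 0.214, 0.102]]
  blob [197. 174.] 333 [[0.414, 0.213, 0.071], [0.505, 0.294, 0.094]]
  blob [226. 199.] 778 [[0.404, -0.0, 0.071], [0.523, 0.092, 0.123]]
  blob [296. 195.] 304 [[0.628, -0.061, 0.071], [0.677, -0.011, 0.101]]
  blob [363. 211.] 266 [[0.741, -0.248, 0.072], [0.75, -0.199, 0.128]]
  blob [286. 257.] 1346 [[0.371, -0.37, 0.071], [0.548, -0.185, 0.122]]
  blob [382. 252.] 802 [[0.633, -0.414, 0.073], [0.695, -0.353, 0.111]]
```

Caddy is at about (0.457, -0.2625) with yaw -17.1°, and the drainer at (0.465, 0.046) with yaw -8.2°. The rectangle sizes match the given sizes, and the keeper angle comes to about 1.82. I'll turn to the drainer yaw and go over it for a wrist view.

```bash
cat >> h.py <<'E'
from scipy.spatial.transform import Rotation as Ro
def togo(arm,x,y,z,yaw):
    "yaw deg of tool y axis minus 90; prints delta in tool axes (after turn)"
    s=arm.get_state(); R=Ro.from_quat(s['tool_rot']).as_matrix(); 
    cur=np.degrees(np.arctan2(R[1,1],R[0,1]))-90
    a=np.radians(yaw); Rt=np.array([[-np.cos(a),-np.sin(a),0],[-np.sin(a),np.cos(a),0],[0,0,-1]])
    rv=Ro.from_matrix(R.T@Rt).as_rotvec()
    print('t',round(s['t'],2),'pos',np.round(s['eef_pos'],4),'yaw',cur.round(2),'delta(after turn)',(Rt.T@(np.array([x,y,z])-s['eef_pos'])).round(4),'rv',rv.round(4),'F',np.round(s['wrist_force'],1),'w',round(s['gripper_width'],3))
E
python3 -c "
from h import *
from station import arm, viewer, hand_in
togo(arm,.40,.046,.30,-8.2)"
echo '{"motion": [[0, 0, 0, 0, 0, -0.116], [0, 0, 0, 0, 0, -0.116], [-0.018, -0.035, 0, 0, 0, 0], [-0.018, -0.035, 0, 0, 0, 0], [-0.018, -0.035, 0, 0, 0, 0], [-0.018, -0.035, 0, 0, 0, 0], [-0.018, -0.035, 0, 0, 0, 0], [-0.018, -0.035, 0, 0, 0, 0], [-0.018, -0.035, 0, 0, 0, 0], [-0.018, -0.035, 0, 0, 0, 0]]}' > rows.txt && python3 drive.py rows.txt
```

```text
t 0.1 pos [0.2011 0.5115 0.2492] yaw -21.47 delta(after turn) [-0.2632 -0.4323 -0.0508] rv [-0.002  -0.0004 -0.2317] F [-0.8  0.1 -0.2] w 1.001
t: 0.93
eef_pos: [0.3038, 0.2124, 0.2499]
tool_rot: [0.071, 0.997, -0.0, -0.0]
wrist_force: [0.6, -0.3, 0.0]
gripper_width: 1.003
grip_force: 0.0
```

```bash
echo '{"motion": [[-0.024, -0.030, -0.01, 0, 0, 0], [-0.024, -0.030, -0.01, 0, 0, 0], [-0.024, -0.030, -0.01, 0, 0, 0], [-0.024, -0.030, -0.01, 0, 0, 0], [-0.020, -0.030, -0.01, 0, 0, 0], [0, 0, 0, 0, 0, 0]]}' > rows.txt && python3 drive.py rows.txt
python3 - <<'E'
from h import *
from station import arm, viewer, hand_in
c=viewer.camera('wrist'); np.savez('/tmp/w1.npz',**c); cv2.imwrite('pics/w1.png',c['image']); print(c['world_from_camera'].round(3),c['fx'])
E
```

```text
t: 1.43
eef_pos: [0.4, 0.044, 0.3014]
tool_rot: [0.076, 0.997, -0.001, 0.002]
wrist_force: [0.5, 0.3, -0.4]
gripper_width: 0.998
grip_force: 0.0
[[ 0.151 -0.952 -0.267  0.333]
 [ 0.988  0.145  0.044  0.055]
 [-0.004 -0.27   0.963  0.424]
 [ 0.     0.     0.     1.   ]] 331.628691873717
```

View pics/w1.png

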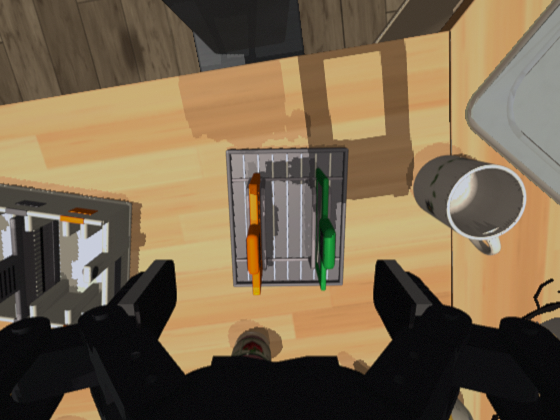

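The wrist view shows the orange grater at about (254,240) with its grip at (253,250), the green slicer at (326,240), and the caddy's orange marks at left (75,215). I'll measure the insert poses.

```bash
cat >> h.py <<'E'
def inserts(c,box=None,verbose=True):
    W=cloud(c);hsv=cv2.cvtColor(c['image'],cv2.COLOR_BGR2HSV)
    ms={'org':cv2.inRange(hsv,(4,170,90),(17,255,255)),'grn':cv2.inRange(hsv,(45,110,40),(85,255,255))}
    out={}
    for k,m in ms.items():
        m=m.astype(bool)&np.isfinite(W[...,0])
        if box is not None: m&=(W[...,0]>box[0])&(W[...,0]<box[1])&(W[...,1]>box[2])&(W[...,1]<box[3])
        P=W[m]; 
        if len(P)<20: print(k,len(P)); continue
        zt=np.percentile(P[:,2],98)
        g=P[P[:,2]>zt-.004]; sh=P[(P[:,2]>zt-.042)&(P[:,2]<zt-.030)]
        print(k,'ztop',zt.round(4),'griptop',len(g),rect(g),'shoulder',len(sh),rect(sh) if len(sh)>5 else '')
E
python3 - <<'E'
from h import *
for n in ['w1','scene','side']:
    print(n); inserts(load(n),(.38,.55,-.03,.12))
c=load('w1'); W=cloud(c)
d=np.isfinite(W[...,0])&(np.hypot(W[...,0]-.46,W[...,1]-.045)<.13)&(W[...,2]>.006)&(W[...,2]<.066)
print('drainer',rect(W[d]))
d=(abs(W[...,0]-.45)<.2)&(abs(W[...,1]-.16)<.02);print('table z',np.nanmedian(W[d][:,2]))
E
```

```text
w1
org ztop 0.1237 griptop 328 (array([0.46108127, 0.01166746]), (10.79023551940918, 42.162864685058594), 82.61468505859375) shoulder 214 (array([0.46090817, 0.01178455]), (8.303583145141602, 127.79837799072266), 82.10469818115234)
grn ztop 0.1238 griptop 409 (array([0.46678036, 0.08705563]), (10.973027229309082, 41.91813659667969), 83.5824966430664) shoulder 410 (array([0.46611649, 0.08606421]), (9.630019187927246, 128.25596618652344), 81.72085571289062)
scene
org ztop 0.1197 griptop 34 (array([0.45842142, 0.00579148]), (9.069526672363281, 41.38056945800781), 74.5831298828125) shoulder 147 (array([0.45853305, 0.00825098]), (11.084244728088379, 128.87193298339844), 79.4247817993164)
grn ztop 0.1248 griptop 34 (array([0.46364435, 0.0852533 ]), (10.273859977722168, 38.02006530761719), 80.90362548828125) shoulder 60 (array([0.46272357, 0.08569395]), (6.556178092956543, 124.4820327758789), 82.05305480957031)
side
org ztop 0.1234 griptop 38 (array([0.46038367, 0.00668949]), (13.266794204711914, 40.25848388671875), 76.36219024658203) shoulder 145 (array([0.45600983, 0.01340175]), (100.17300415039062, 93.64580535888672), 31.707353591918945)
grn ztop 0.1237 griptop 32 (array([0.46449249, 0.08278491]), (9.793241500854492, 36.64596176147461), 84.1777114868164) shoulder 81 (array([0.46497394, 0.08342871]), (10.711240768432617, 123.80973815917969), 81.80746459960938)
drainer (array([0.4662644 , 0.04899924]), (150.19850158691406, 186.1072998046875), 82.22554779052734)
table z -0.0009576647160974283
```

```bash
python3 -c "
from h import *
from station import arm, viewer, hand_in
togo(arm,.4608,.0108,.112,-8.0)"
```

```text
t 1.48 pos [0.3987 0.0465 0.3006] yaw -8.56 delta(after turn) [-0.0665 -0.0267  0.1886] rv [-0.0004  0.0005 -0.0098] F [-0.7 -0.   0.2] w 1.0
```

```bash
echo '{"motion": [[-0.033, -0.0133, 0.015, 0, 0, -0.01], [-0.0335, -0.0134, 0.015, 0, 0, 0], [0, 0, 0.03, 0, 0, 0], [0, 0, 0.03, 0, 0, 0], [0, 0, 0.025, 0, 0, 0], [0, 0, 0.02, 0, 0, 0], [0, 0, 0, 0, 0, 0]]}' > rows.txt && python3 drive.py rows.txt 0.5
python3 - <<'E'
from h import *
from station import arm, viewer, hand_in
c=viewer.camera('wrist'); np.savez('/tmp/w2.npz',**c); inserts(c,(.38,.55,-.05,.05))
togo(arm,.4608,.0108,.112,-8.0)
E
```

```text
t: 2.07
eef_pos: [0.4558, 0.0152, 0.1594]
tool_rot: [0.066, 0.998, 0.0, -0.006]
wrist_force: [-0.5, 0.3, -1.7]
gripper_width: 0.5
grip_force: 0.0
org ztop 0.1239 griptop 1395 (array([0.46157629, 0.01169125]), (10.855658531188965, 42.04816436767578), 81.79681396484375) shoulder 530 (array([0.46152185, 0.01228973]), (9.801920890808105, 129.03448486328125), 82.44322204589844)
grn 0
t 2.12 pos [0.4573 0.0149 0.1623] yaw -7.52 delta(after turn) [-0.004  -0.0036  0.0503] rv [ 0.0002 -0.0073  0.0084] F [0.  0.6 0.1] w 0.501
```

```bash
echo '{"motion": [[0, 0, 0, 0, 0, 0], [0, 0, 0, 0, 0, 0], [0, 0, 0, 0, 0, 0]]}' > rows.txt && python3 drive.py rows.txt | head -2; python3 -c "
from h import *
from station import arm, viewer, hand_in
togo(arm,.4612,.0115,.112,-8.0)"
```

```text
t: 2.37
eef_pos: [0.4608, 0.0139, 0.1675]
t 2.37 pos [0.4608 0.0139 0.1675] yaw -7.58 delta(after turn) [-0.0008 -0.0023  0.0555] rv [0.0003 0.004  0.0073] F [-0.2 -0.2 -0.1] w 0.501
```

```bash
echo '{"motion": [[0, -0.0023, 0.015, 0, 0, 0.007], [0, 0, 0.015, 0, 0, 0], [0, 0, 0.015, 0, 0, 0], [0, 0, 0.01, 0, 0, 0], [0, 0, 0, 0, 0, 0], [0, 0, 0, 0, 0, 0], [0, 0, 0, 0, 0, 0]]}' > rows.txt && python3 drive.py rows.txt; python3 -c "
from h import *
from station import arm, viewer, hand_in
togo(arm,.4612,.0115,.112,-8.0)"
```

```text
t: 2.95
eef_pos: [0.4603, 0.0113, 0.1116]
tool_rot: [0.07, 0.998, 0.0, 0.001]
wrist_force: [-0.4, 0.1, 0.1]
gripper_width: 0.499
grip_force: 0.0
t 2.95 pos [0.4603 0.0113 0.1116] yaw -8.01 delta(after turn) [-0.0009  0.0003 -0.0004] rv [ 0.0002  0.0023 -0.0001] F [-0.4  0.1  0.1] w 0.499
```

Good, so close the gripper and lift slowly.

```bash
echo '{"motion": [[0, 0, 0, 0, 0, 0], [0, 0, 0, 0, 0, 0], [0, 0, 0, 0, 0, 0], [0, 0, 0, 0, 0, 0], [0, 0, 0, 0, 0, 0], [0, 0, 0, 0, 0, 0]]}' > rows.txt && python3 drive.py rows.txt 0.0; echo '{"motion": [[0, 0, -0.008, 0, 0, 0], [0, 0, -0.015, 0, 0, 0], [0, 0, -0.02, 0, 0, 0], [0, 0, -0.02, 0, 0, 0], [0, 0, -0.02, 0, 0, 0], [0, 0, -0.02, 0, 0, 0], [0, 0, -0.02, 0, 0, 0], [0, 0, -0.012, 0, 0, 0], [0, 0, 0, 0, 0, 0], [0, 0, 0, 0, 0, 0]]}' > rows.txt && python3 drive.py rows.txt
python3 - <<'E'
from h import *
from station import arm, viewer, hand_in
c=viewer.camera('side'); np.savez('/tmp/s2.npz',**c); 
c2=viewer.camera('scene'); np.savez('/tmp/s3.npz',**c2); cv2.imwrite('pics/s3.png',np.hstack([c2['image'][60:360,100:460],c['image'][60:360,100:460]]))
c3=viewer.camera('wrist'); np.savez('/tmp/w3.npz',**c3)
for x in (c,c2,c3): inserts(x,(.35,.58,-.05,.05))
togo(arm,.457,-.2625,.3,-17.1)
E
```

```text
t: 3.45
eef_pos: [0.4602, 0.0113, 0.1114]
tool_rot: [0.07, 0.998, 0.0, 0.001]
wrist_force: [0.1, 0.3, 4.8]
gripper_width: 0.134
grip_force: 59.0
t: 4.28
eef_pos: [0.4593, 0.0113, 0.2451]
tool_rot: [0.07, 0.998, 0.0, -0.0]
wrist_force: [-0.1, -0.2, -2.1]
gripper_width: 0.132
grip_force: 58.3
org ztop 0.2518 griptop 15 (array([0.45941818, 0.00678557]), (8.010360717773438, 36.35740661621094), 84.03062438964844) shoulder 154 (array([0.45834641, 0.00739111]), (10.461166381835938, 122.60550689697266), 81.59870910644531)
grn ztop 0.5857 griptop 2 (array([ 0.42363525, -0.04397588]), (10.999629020690918, 0.0), 172.00331115722656) shoulder 3 
org ztop 0.252 griptop 26 (array([0.44276999, 0.0108729 ]), (11.825905799865723, 5.894894123077393), 0.41705477237701416) shoulder 209 (array([0.45711801, 0.00819019]), (10.082029342651367, 127.6568603515625), 81.77198791503906)
grn ztop 0.551 griptop 11 (array([ 0.38332697, -0.03638544]), (2.189527988433838, 55.057228088378906), 84.83013916015625) shoulder 3 
org ztop 0.2559 griptop 2584 (array([0.46000116, 0.01139598]), (10.896919250488281, 43.82210922241211), 82.05945587158203) shoulder 1919 (array([0.45582214, 0.01230199]), (9.183351516723633, 120.52740478515625), 82.16854095458984)
grn 0
t 4.43 pos [0.4585 0.0114 0.2433] yaw -8.01 delta(after turn) [-0.0791 -0.2623 -0.0567] rv [-0.0004 -0.0038  0.1586] F [-0.3  0.2 -0.6] w 0.128
```

View pics/s3.png

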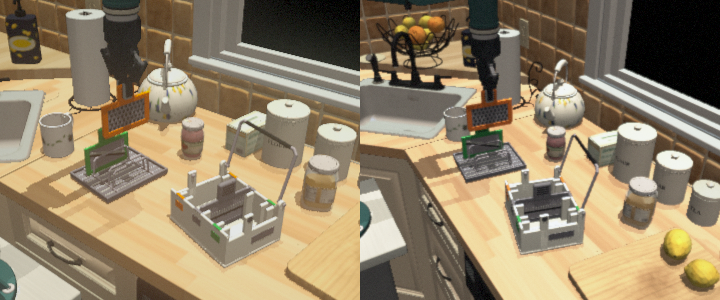

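Grater held upright and square in both views (orange at (127,112) and (490,112)), slicer still in the drainer. I'll carry it to just ahead of and above the orange slot.

```bash
python3 -c "
from h import *
from station import arm, viewer, hand_in
togo(arm,.446,-.196,.275,-17.1)"
```

```text
t 4.43 pos [0.4585 0.0114 0.2433] yaw -8.01 delta(after turn) [-0.049  -0.2019 -0.0317] rv [-0.0004 -0.0038  0.1586] F [-0.3  0.2 -0.6] w 0.128
```

```bash
echo '{"motion": [[0, 0, -0.016, 0, 0, 0.08], [0, 0, -0.016, 0, 0, 0.079], [-0.007, -0.0288, 0, 0, 0, 0], [-0.007, -0.0288, 0, 0, 0, 0], [-0.007, -0.0288, 0, 0, 0, 0], [-0.007, -0.0288, 0, 0, 0, 0], [-0.007, -0.0288, 0, 0, 0, 0], [-0.007, -0.0288, 0, 0, 0, 0], [-0.007, -0.0288, 0, 0, 0, 0], [0, 0, 0, 0, 0, 0]]}' > rows.txt && python3 drive.py rows.txt; echo '{"motion": [[0, 0, 0, 0, 0, 0], [0, 0, 0, 0, 0, 0], [0, 0, 0, 0, 0, 0]]}' > rows.txt && python3 drive.py rows.txt>/dev/null
python3 - <<'E'
from h import *
from station import arm, viewer, hand_in
c=viewer.camera('wrist'); np.savez('/tmp/w4.npz',**c); cv2.imwrite('pics/w4.png',c['image'])
togo(arm,.4746,-.2052,.275,-17.1)
inserts(c)
W=cloud(c); ok=np.isfinite(W[...,0])&(np.hypot(W[...,0]-.457,W[...,1]+.2625)<.14)
for a,b in [(.062,.083),(.074,.083),(.095,.107),(.115,.126)]:
    p=W[ok&(W[...,2]>a)&(W[...,2]<b)]; print(a,len(p),rect(p))
E
```

```text
t: 5.27
eef_pos: [0.4457, -0.2001, 0.275]
tool_rot: [0.152, 0.988, -0.001, -0.002]
wrist_force: [-0.0, -0.1, -1.9]
gripper_width: 0.127
grip_force: 59.0
t 5.57 pos [ 0.4469 -0.1946  0.2769] yaw -17.02 delta(after turn) [-0.0296 -0.002   0.0019] rv [ 0.0006 -0.0007  0.0013] F [ 0.1 -0.  -0.8] w 0.127
org ztop 0.2892 griptop 2558 (array([ 0.44826129, -0.1949772 ]), (10.888575553894043, 42.87550354003906), 72.87084197998047) shoulder 1141 (array([ 0.44441501, -0.19361998]), (8.569364547729492, 120.95822143554688), 73.07799530029297)
grn ztop 0.0796 griptop 289 (array([ 0.49918802, -0.13154263]), (414.59930419921875, 146.46807861328125), 72.63758850097656) shoulder 153 (array([ 0.39348355, -0.10131099]), (432.03033447265625, 124.01215362548828), 68.44991302490234)
0.062 5602 (array([ 0.45743109, -0.26154938]), (186.662109375, 148.0967559814453), 72.84209442138672)
0.074 2850 (array([ 0.45806274, -0.26214166]), (185.50579833984375, 146.53286743164062), 72.84508514404297)
0.095 879 (array([ 0.47859772, -0.26856149]), (189.37037658691406, 104.40034484863281), 72.7895736694336)
0.115 674 (array([ 0.48312836, -0.30029929]), (32.7137565612793, 129.6487579345703), 33.268863677978516)
```

View pics/w4.png

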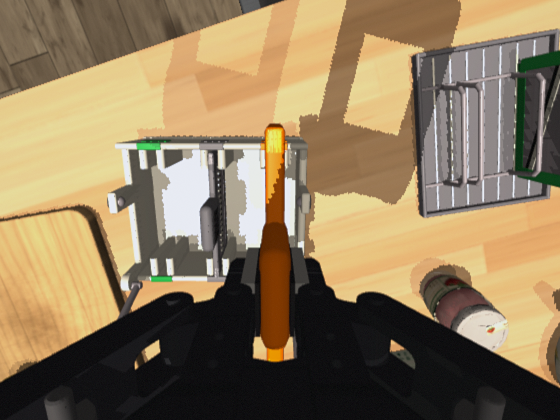

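The view shows the grater over the orange slot, clear of the posts. Green marks are at (149,147) and (160,279), the shredder at (212,215). As a check I'll compare the green marks and the shredder grip with the caddy frame.

Run:
```python
from h import *
a=np.radians(-17.15); R=np.array([[np.cos(a),-np.sin(a)],[np.sin(a),np.cos(a)]]); o=np.array([.4577,-.2618])
for n in ['w4','scene','side']:
    c=load(n);W=cloud(c);hsv=cv2.cvtColor(c['image'],cv2.COLOR_BGR2HSV)
    L=(W[...,:2]-o)@R
    inb=(abs(L[...,0])<.085)&(abs(L[...,1])<.105)
    for k,m in {'grn':cv2.inRange(hsv,(45,110,40),(85,255,255)),'org':cv2.inRange(hsv,(4,130,90),(20,255,255))}.items():
        m=(m>0)&inb&(W[...,2]>.072)&(W[...,2]<.085)
        nn,lab,st,ce=cv2.connectedComponentsWithStats(m.astype(np.uint8))
        for i in range(1,nn):
            if st[i,4]>8: q=L[lab==i]; print(n,k,st[i,4],(1000*(q.min(0)+q.max(0))/2).round(1),(1000*np.ptp(q,0)).round(0))
    m=inb&(abs(L[...,1])<.02)&(abs(L[...,0])<.03)&(W[...,2]>.118)&(W[...,2]<.127); q=L[m]
    print(n,'shredder grip',len(q),(1000*(q.min(0)+q.max(0))/2).round(1),(1000*np.ptp(q,0)).round(0))
from station import arm, viewer, hand_in
sl=o+R@[0,.060]; ins=sl-R@[.0012,0]; print(sl,ins); togo(arm,ins[0],ins[1],.275,-17.15)
```

```text
w4 grn 162 [-70.  -59.6] [ 6. 22.]
w4 grn 124 [ 69.7 -59.9] [ 8. 22.]
w4 org 27 [-69.9  49.6] [6. 3.]
w4 org 15 [-70.  72.] [6. 2.]
w4 shredder grip 505 [-0.6  0.4] [42. 11.]
scene grn 18 [ 68.4 -60.8] [ 5. 20.]
scene grn 21 [-71.6 -60.9] [ 7. 20.]
scene org 20 [68.5 59.1] [ 8. 24.]
scene org 15 [-72.2  57. ] [ 9. 20.]
scene shredder grip 76 [-1.  -1.6] [41. 13.]
side grn 13 [-70.6 -59.4] [ 5. 20.]
side org 15 [70.  59.4] [ 7. 23.]
side org 15 [-70.3  58.5] [ 5. 23.]
side shredder grip 66 [-1.1 -2.1] [42. 12.]
[ 0.47539246 -0.20446784] [ 0.47424581 -0.20411399]
t 5.57 pos [ 0.4469 -0.1946  0.2769] yaw -17.02 delta(after turn) [-0.0289 -0.001   0.0019] rv [ 0.0006 -0.0007  0.0022] F [ 0.1 -0.  -0.8] w 0.127
```

Everything agrees within 1 mm. Move forward over the slot and lower to just above the mouth.

```bash
echo '{"motion": [[-0.014, -0.001, 0, 0, 0, 0.002], [-0.015, 0, 0, 0, 0, 0], [0, 0, 0.02, 0, 0, 0], [0, 0, 0.02, 0, 0, 0], [0, 0, 0.02, 0, 0, 0], [0, 0, 0.015, 0, 0, 0], [0, 0, 0.01, 0, 0, 0], [0, 0, 0, 0, 0, 0], [0, 0, 0, 0, 0, 0], [0, 0, 0, 0, 0, 0]]}' > rows.txt && python3 drive.py rows.txt;  python3 -c "
from h import *
from station import arm, viewer, hand_in
togo(arm,.47425,-.2041,.1095,-17.15)"
```

```text
t: 6.4
eef_pos: [0.475, -0.2052, 0.1937]
tool_rot: [0.15, 0.989, -0.0, 0.001]
wrist_force: [0.2, 0.2, -2.6]
gripper_width: 0.132
grip_force: 59.0
t 6.4 pos [ 0.475  -0.2052  0.1937] yaw -17.2 delta(after turn) [0.001  0.0009 0.0842] rv [-0.0004  0.0024 -0.0008] F [ 0.2  0.2 -2.6] w 0.132
```

```bash
echo '{"motion": [[0.001, 0.0009, 0.005, 0, 0, 0], [0, 0, 0.008, 0, 0, 0], [0, 0, 0.008, 0, 0, 0], [0, 0, 0.008, 0, 0, 0], [0, 0, 0.008, 0, 0, 0], [0, 0, 0, 0, 0, 0]]}' > rows.txt && python3 drive.py rows.txt;  python3 -c "
from h import *
from station import arm, viewer, hand_in
togo(arm,.47425,-.2041,.1095,-17.15)"
```

```text
t: 6.9
eef_pos: [0.4724, -0.2035, 0.1524]
tool_rot: [0.15, 0.989, 0.001, -0.002]
wrist_force: [0.0, -0.4, -1.6]
gripper_width: 0.131
grip_force: 59.0
t 6.9 pos [ 0.4724 -0.2035  0.1524] yaw -17.24 delta(after turn) [-0.0019 -0.0001  0.0429] rv [ 0.0011 -0.0045 -0.0016] F [ 0.  -0.4 -1.6] w 0.131
```

Entered the mouth without force (25 mm in). Continue.

```bash
echo '{"motion": [[-0.0008, 0, 0.008, 0, 0, 0], [0, 0, 0.008, 0, 0, 0], [0, 0, 0.008, 0, 0, 0], [0, 0, 0.006, 0, 0, 0], [0, 0, 0.005, 0, 0, 0], [0, 0, 0.004, 0, 0, 0], [0, 0, 0.002, 0, 0, 0], [0, 0, 0, 0, 0, 0], [0, 0, 0, 0, 0, 0]]}' > rows.txt && python3 drive.py rows.txt;  python3 -c "
from h import *
from station import arm, viewer, hand_in
togo(arm,.47425,-.2041,.1095,-17.15)"
```

```text
t: 7.65
eef_pos: [0.4745, -0.2044, 0.1145]
tool_rot: [0.15, 0.989, -0.0, 0.0]
wrist_force: [-0.9, 0.6, -1.9]
gripper_width: 0.134
grip_force: 59.0
t 7.65 pos [ 0.4745 -0.2044  0.1145] yaw -17.23 delta(after turn) [0.0004 0.0002 0.005 ] rv [ 0.      0.0004 -0.0015] F [-0.9  0.6 -1.9] w 0.134
```

```bash
echo '{"motion": [[0, 0, 0.002, 0, 0, 0], [0, 0, 0.002, 0, 0, 0], [0, 0, 0.002, 0, 0, 0], [0, 0, 0, 0, 0, 0], [0, 0, 0, 0, 0, 0]]}' > rows.txt && python3 drive.py rows.txt;  python3 -c "
from h import *
from station import arm, viewer, hand_in
togo(arm,.47425,-.2041,.1095,-17.15)"
```

```text
t: 8.07
eef_pos: [0.4746, -0.2045, 0.1094]
tool_rot: [0.15, 0.989, -0.0, 0.0]
wrist_force: [-1.9, 1.0, 5.1]
gripper_width: 0.131
grip_force: 59.8
t 8.07 pos [ 0.4746 -0.2045  0.1094] yaw -17.23 delta(after turn) [ 0.0004  0.0003 -0.0001] rv [-0.0002  0.001  -0.0015] F [-1.9  1.   5.1] w 0.131
```

Floor contact at the expected height. Release with a narrow opening and rise.

```bash
echo '{"motion": [[0, 0, 0, 0, 0, 0], [0, 0, 0, 0, 0, 0], [0, 0, 0, 0, 0, 0], [0, 0, 0, 0, 0, 0]]}' > rows.txt && python3 drive.py rows.txt 0.28; echo '{"motion": [[0, 0, -0.008, 0, 0, 0], [0, 0, -0.015, 0, 0, 0], [0, 0, -0.02, 0, 0, 0], [0, 0, -0.02, 0, 0, 0], [0.01, 0, -0.025, 0, 0, 0], [0.02, 0, -0.025, 0, 0, 0], [0, 0, -0.025, 0, 0, 0], [0, 0, 0, 0, 0, 0], [0, 0, 0, 0, 0, 0]]}' > rows.txt && python3 drive.py rows.txt
python3 - <<'E'
from h import *
from station import arm, viewer, hand_in
c=viewer.camera('wrist'); np.savez('/tmp/w5.npz',**c); inserts(c,(.38,.57,-.23,-.17)); inserts(c,(.38,.57,.0,.12)); 
togo(arm,.4664,.0868,.2,-8.0)
E
```

```text
t: 8.4
eef_pos: [0.4743, -0.2043, 0.1079]
tool_rot: [0.15, 0.989, 0.0, -0.0]
wrist_force: [0.2, 0.7, -0.6]
gripper_width: 0.279
grip_force: 0.0
t: 9.15
eef_pos: [0.4465, -0.1959, 0.2489]
tool_rot: [0.15, 0.989, -0.001, 0.003]
wrist_force: [-0.6, -0.5, -0.1]
gripper_width: 0.281
grip_force: 0.0
org ztop 0.1214 griptop 437 (array([ 0.47569177, -0.20411823]), (10.785333633422852, 41.4152946472168), 72.49744415283203) shoulder 414 (array([ 0.47408813, -0.20638524]), (20.80046272277832, 144.7244110107422), 72.46363067626953)
grn 17
org 0
grn ztop 0.0379 griptop 65 (array([0.46716174, 0.08431707]), (2.752004384994507, 127.29210662841797), 82.42829132080078) shoulder 0 
t 9.2 pos [ 0.4459 -0.1956  0.2469] yaw -17.23 delta(after turn) [0.019  0.2825 0.0469] rv [-0.0004  0.0015 -0.1612] F [-0.5 -0.3 -0.1] w 0.281
```

Grater fully home (grip top 121.4 mm against 122). Now the slicer.

```bash
echo '{"motion": [[0, 0, 0, 0, 0, -0.08], [0, 0, 0, 0, 0, -0.081], [0.0024, 0.0353, 0.002, 0, 0, 0], [0.0024, 0.0353, 0.002, 0, 0, 0], [0.0024, 0.0353, 0.002, 0, 0, 0], [0.0024, 0.0353, 0.002, 0, 0, 0], [0.0024, 0.0353, 0.002, 0, 0, 0], [0.0024, 0.0353, 0.002, 0, 0, 0], [0.0024, 0.0353, 0.002, 0, 0, 0], [0.0024, 0.0353, 0.002, 0, 0, 0]]}' > rows.txt && python3 drive.py rows.txt 0.5; echo '{"motion": [[0, 0, 0.015, 0, 0, 0], [0, 0, 0.015, 0, 0, 0], [0, 0, 0, 0, 0, 0], [0, 0, 0, 0, 0, 0], [0, 0, 0, 0, 0, 0]]}' > rows.txt && python3 drive.py rows.txt|head -2
python3 - <<'E'
from h import *
from station import arm, viewer, hand_in
c=viewer.camera('wrist'); inserts(c,(.38,.57,.04,.13)); 
togo(arm,.4668,.0868,.1115,-8.0)
E
```

```text
t: 10.03
eef_pos: [0.4652, 0.0886, 0.2282]
tool_rot: [0.07, 0.998, -0.0, -0.002]
wrist_force: [1.2, -0.5, -1.4]
gripper_width: 0.501
grip_force: 0.0
t: 10.45
eef_pos: [0.466, 0.0866, 0.2]
org 0
grn ztop 0.1239 griptop 988 (array([0.46673407, 0.0873165 ]), (10.755576133728027, 41.57779312133789), 82.41551971435547) shoulder 740 (array([0.46715298, 0.08818237]), (10.023299217224121, 128.50523376464844), 83.8732681274414)
t 10.5 pos [0.4664 0.0865 0.2006] yaw -8.06 delta(after turn) [-0.0004  0.0004  0.0891] rv [ 0.0002  0.0003 -0.0011] F [ 0.2 -0.6  0.3] w 0.497
```

```bash
echo '{"motion": [[0, 0.0007, 0.015, 0, 0, 0], [0, 0, 0.02, 0, 0, 0], [0, 0, 0.02, 0, 0, 0], [0, 0, 0.015, 0, 0, 0], [0, 0, 0.012, 0, 0, 0], [0, 0, 0.007, 0, 0, 0], [0, 0, 0, 0, 0, 0], [0, 0, 0, 0, 0, 0], [0, 0, 0, 0, 0, 0]]}' > rows.txt && python3 drive.py rows.txt|head -2;python3 -c "
from h import *
from station import arm, viewer, hand_in
togo(arm,.4667,.0872,.1115,-8.0)"
```

```text
t: 11.25
eef_pos: [0.4671, 0.0875, 0.1127]
t 11.25 pos [0.4671 0.0875 0.1127] yaw -8.03 delta(after turn) [ 0.0004 -0.0003  0.0012] rv [ 0.0006  0.0025 -0.0005] F [-0.2  0.6  1. ] w 0.5
```

```bash
echo '{"motion": [[0, 0, 0, 0, 0, 0], [0, 0, 0, 0, 0, 0], [0, 0, 0, 0, 0, 0], [0, 0, 0, 0, 0, 0], [0, 0, 0, 0, 0, 0], [0, 0, 0, 0, 0, 0]]}' > rows.txt && python3 drive.py rows.txt 0.0; echo '{"motion": [[0, 0, -0.008, 0, 0, 0], [0, 0, -0.015, 0, 0, 0], [0, 0, -0.02, 0, 0, 0], [0, 0, -0.02, 0, 0, 0], [0, 0, -0.02, 0, 0, 0], [0, 0, -0.02, 0, 0, 0], [0, 0, -0.02, 0, 0, 0], [0, 0, -0.02, 0, 0, 0], [0, 0, -0.017, 0, 0, 0], [0, 0, 0, 0, 0, 0]]}' > rows.txt && python3 drive.py rows.txt
python3 - <<'E'
from h import *
from station import arm, viewer, hand_in
c=viewer.camera('wrist'); inserts(c,(.38,.57,.04,.13)); 
togo(arm,.4294,-.3109,.275,-17.15)
E
```

```text
t: 11.75
eef_pos: [0.4669, 0.0876, 0.1123]
tool_rot: [0.07, 0.998, 0.0, 0.001]
wrist_force: [-0.0, 0.0, 4.4]
gripper_width: 0.13
grip_force: 59.1
t: 12.58
eef_pos: [0.4673, 0.0877, 0.275]
tool_rot: [0.07, 0.998, 0.001, 0.003]
wrist_force: [-0.3, -0.3, -0.5]
gripper_width: 0.129
grip_force: 58.4
org 0
grn ztop 0.2866 griptop 2551 (array([0.46766562, 0.0878299 ]), (10.938741683959961, 42.487606048583984), 82.06197357177734) shoulder 1386 (array([0.46452533, 0.0876076 ]), (10.617899894714355, 122.7113265991211), 79.83995819091797)
t 12.63 pos [0.4667 0.0877 0.2728] yaw -8.01 delta(after turn) [-0.0819 -0.3918 -0.0022] rv [0.001  0.0028 0.1596] F [ 0.  -0.6 -1.4] w 0.13
```

```bash
echo '{"motion": [[0, 0, 0, 0, 0, 0.08], [0, 0, 0, 0, 0, 0.08], [-0.005, -0.0325, 0, 0, 0, 0], [-0.005, -0.0325, 0, 0, 0, 0], [-0.005, -0.0325, 0, 0, 0, 0], [-0.005, -0.0325, 0, 0, 0, 0], [-0.005, -0.0325, 0, 0, 0, 0], [-0.005, -0.0325, 0, 0, 0, 0], [-0.005, -0.0325, 0, 0, 0, 0], [-0.005, -0.0325, 0, 0, 0, 0]]}' > rows.txt && python3 drive.py rows.txt|head -2; echo '{"motion": [[-0.005, -0.0325, 0, 0, 0, 0], [-0.005, -0.0325, 0, 0, 0, 0], [-0.005, -0.0325, 0, 0, 0, 0], [-0.005, -0.0325, 0, 0, 0, 0], [0, 0, 0, 0, 0, 0], [0, 0, 0, 0, 0, 0], [0, 0, 0, 0, 0, 0], [0, 0, 0, 0, 0, 0]]}' > rows.txt && python3 drive.py rows.txt
python3 - <<'E'
from h import *
from station import arm, viewer, hand_in
c=viewer.camera('wrist'); np.savez('/tmp/w6.npz',**c); cv2.imwrite('pics/w6.png',c['image']); inserts(c,(.2,.57,-.35,-.28))
W=cloud(c); ok=np.isfinite(W[...,0])&(np.hypot(W[...,0]-.457,W[...,1]+.2625)<.14)
for a,b in [(.062,.083),(.074,.083),(.095,.107)]:
    p=W[ok&(W[...,2]>a)&(W[...,2]<b)]; print(a,len(p),rect(p))
togo(arm,.4400-.0005,-.3191+.0002,.275,-17.15)
E
```

```text
t: 13.47
eef_pos: [0.4262, -0.1736, 0.2688]
t: 14.13
eef_pos: [0.4083, -0.3016, 0.2702]
tool_rot: [0.149, 0.989, 0.001, -0.001]
wrist_force: [-0.6, 0.1, -1.3]
gripper_width: 0.128
grip_force: 59.2
org 0
grn ztop 0.2818 griptop 2547 (array([ 0.40873688, -0.30142978]), (10.982575416564941, 43.00776672363281), 73.11809539794922) shoulder 1402 (array([ 0.40571204, -0.30105643]), (10.49583625793457, 123.3309555053711), 71.21220397949219)
0.062 5605 (array([ 0.45746674, -0.26182642]), (186.50621032714844, 147.51295471191406), 72.71407318115234)
0.074 3009 (array([ 0.4579426 , -0.26188031]), (184.5094757080078, 146.99270629882812), 72.85403442382812)
0.095 1113 (array([ 0.4790899 , -0.26789133]), (189.41561889648438, 105.00341796875), 72.87377166748047)
t 14.18 pos [ 0.4085 -0.3015  0.2707] yaw -17.08 delta(after turn) [-0.0348 -0.0075 -0.0043] rv [ 0.0009 -0.001   0.0012] F [ 0.3 -0.2 -0.5] w 0.128
```

```bash
echo '{"motion": [[-0.012, -0.0075, 0, 0, 0, 0.001], [-0.012, 0, 0, 0, 0, 0], [-0.0108, 0, 0, 0, 0, 0], [0, 0, 0.02, 0, 0, 0], [0, 0, 0.02, 0, 0, 0], [0, 0, 0.02, 0, 0, 0], [0, 0, 0.012, 0, 0, 0], [0, 0, 0, 0, 0, 0], [0, 0, 0, 0, 0, 0], [0, 0, 0, 0, 0, 0]]}' > rows.txt && python3 drive.py rows.txt;  python3 -c "
from h import *
from station import arm, viewer, hand_in
togo(arm,.4395,-.3189,.1103,-17.15)"
```

```text
t: 15.02
eef_pos: [0.44, -0.3204, 0.2008]
tool_rot: [0.15, 0.989, -0.001, 0.001]
wrist_force: [0.0, 1.0, -2.0]
gripper_width: 0.134
grip_force: 59.2
t 15.02 pos [ 0.44   -0.3204  0.2008] yaw -17.2 delta(after turn) [0.0009 0.0013 0.0905] rv [-0.0009  0.0023 -0.001 ] F [ 0.  1. -2.] w 0.134
```

```bash
echo '{"motion": [[0.0005, 0.001, 0, 0, 0, 0], [0, 0, 0, 0, 0, 0], [0, 0, 0.008, 0, 0, 0], [0, 0, 0.008, 0, 0, 0], [0, 0, 0.008, 0, 0, 0], [0, 0, 0.008, 0, 0, 0], [0, 0, 0.008, 0, 0, 0], [0, 0, 0, 0, 0, 0], [0, 0, 0, 0, 0, 0], [0, 0, 0, 0, 0, 0]]}' > rows.txt && python3 drive.py rows.txt;  python3 -c "
from h import *
from station import arm, viewer, hand_in
togo(arm,.4395,-.3189,.1103,-17.15)"
```

```text
t: 15.85
eef_pos: [0.4393, -0.3192, 0.1594]
tool_rot: [0.15, 0.989, -0.0, 0.0]
wrist_force: [0.3, 0.0, -0.5]
gripper_width: 0.133
grip_force: 59.2
t 15.85 pos [ 0.4393 -0.3192  0.1594] yaw -17.23 delta(after turn) [-0.0001  0.0004  0.0491] rv [ 0.      0.0001 -0.0015] F [ 0.3  0.  -0.5] w 0.133
```

Bottom edge about 18 mm below the mouth, no side force. Continue down.

```bash
echo '{"motion": [[0, 0, 0.008, 0, 0, 0], [0, 0, 0.008, 0, 0, 0], [0, 0, 0.008, 0, 0, 0], [0, 0, 0.008, 0, 0, 0], [0, 0, 0.006, 0, 0, 0], [0, 0, 0.004, 0, 0, 0], [0, 0, 0.002, 0, 0, 0], [0, 0, 0, 0, 0, 0], [0, 0, 0, 0, 0, 0], [0, 0, 0, 0, 0, 0]]}' > rows.txt && python3 drive.py rows.txt;  python3 -c "
from h import *
from station import arm, viewer, hand_in
togo(arm,.4395,-.3189,.1103,-17.15)"
```

```text
t: 16.68
eef_pos: [0.4394, -0.3194, 0.1158]
tool_rot: [0.15, 0.989, -0.0, 0.0]
wrist_force: [-0.2, -0.2, -1.0]
gripper_width: 0.126
grip_force: 59.3
t 16.68 pos [ 0.4394 -0.3194  0.1158] yaw -17.23 delta(after turn) [0.0001 0.0005 0.0055] rv [-0.0004  0.001  -0.0015] F [-0.2 -0.2 -1. ] w 0.126
```

```bash
echo '{"motion": [[0, 0, 0.002, 0, 0, 0], [0, 0, 0.002, 0, 0, 0], [0, 0, 0.002, 0, 0, 0], [0, 0, 0, 0, 0, 0], [0, 0, 0, 0, 0, 0]]}' > rows.txt && python3 drive.py rows.txt;  python3 -c "
from h import *
from station import arm, viewer, hand_in
togo(arm,.4395,-.3189,.1103,-17.15)"
```

```text
t: 17.1
eef_pos: [0.4393, -0.3193, 0.1104]
tool_rot: [0.15, 0.989, -0.0, 0.0]
wrist_force: [-2.8, 0.8, 4.3]
gripper_width: 0.131
grip_force: 60.1
t 17.1 pos [ 0.4393 -0.3193  0.1104] yaw -17.24 delta(after turn) [-0.0001  0.0005  0.0001] rv [-0.0005  0.0009 -0.0015] F [-2.8  0.8  4.3] w 0.131
```

```bash
echo '{"motion": [[0, 0, 0, 0, 0, 0], [0, 0, 0, 0, 0, 0], [0, 0, 0, 0, 0, 0], [0, 0, 0, 0, 0, 0]]}' > rows.txt && python3 drive.py rows.txt 0.28|tail -3; echo '{"motion": [[0, 0, -0.008, 0, 0, 0], [0, 0, -0.015, 0, 0, 0], [0, 0, -0.02, 0, 0, 0], [0, 0, -0.02, 0, 0, 0], [0.01, 0, -0.025, 0, 0, 0], [0.02, 0, -0.025, 0, 0, 0], [0, 0, -0.025, 0, 0, 0], [0, 0, -0.02, 0, 0, 0], [0, 0, 0, 0, 0, 0], [0, 0, 0, 0, 0, 0]]}' > rows.txt && python3 drive.py rows.txt|head -2
python3 - <<'E'
from h import *
from station import arm, viewer, hand_in
c=viewer.camera('wrist'); np.savez('/tmp/w7.npz',**c); inserts(c,(.38,.57,-.34,-.28)); inserts(c,(.38,.57,-.23,-.17))
c1=viewer.camera('side'); c2=viewer.camera('scene'); np.savez('/tmp/s7.npz',**c1);np.savez('/tmp/c7.npz',**c2)
cv2.imwrite('pics/s7.png',np.hstack([cv2.resize(c2['image'][160:340,240:420],(400,400)),cv2.resize(c1['image'][160:340,220:400],(400,400))]))
a=np.radians(-17.15); R=np.array([[np.cos(a),-np.sin(a)],[np.sin(a),np.cos(a)]]); o=np.array([.4577,-.2618])
for c in (c1,c2):
    W=cloud(c); L=(W[...,:2]-o)@R; m=(abs(L[...,1])<.06)&(L[...,0]>.06)&(L[...,0]<.13)&(W[...,2]>.18)&(W[...,2]<.22)
    print('bar',m.sum(),np.percentile(np.c_[L[m]*1000,W[m][:,2]*1000],[10,50,90],axis=0).round(1).tolist())
t=o+R@[.125,.030]; print(t); togo(arm,t[0],t[1],.27,-17.15)
E
```

```text
wrist_force: [-0.1, -0.0, -1.1]
gripper_width: 0.279
grip_force: 0.0
t: 18.27
eef_pos: [0.411, -0.3107, 0.2693]
org 0
grn ztop 0.1219 griptop 523 (array([ 0.43953351, -0.31927979]), (10.658648490905762, 41.34013366699219), 72.70155334472656) shoulder 369 (array([ 0.44066095, -0.31891064]), (8.436668395996094, 127.33861541748047), 73.49313354492188)
org ztop 0.1216 griptop 480 (array([ 0.47568976, -0.20571239]), (10.158719062805176, 41.399925231933594), 72.49079132080078) shoulder 609 (array([ 0.47499609, -0.20498318]), (16.342504501342773, 144.2235565185547), 76.24141693115234)
grn 0
bar 108 [[96.8, -48.0, 198.1], [98.5, -4.0, 201.4], [102.0, 44.1, 203.1]]
bar 138 [[95.0, -51.7, 197.2], [97.4, -19.4, 200.8], [99.7, 16.4, 202.9]]
[ 0.58598824 -0.26999321]
t 18.42 pos [ 0.4101 -0.3098  0.2655] yaw -17.23 delta(after turn) [-0.1563  0.0899 -0.0045] rv [ 0.0015 -0.0028 -0.0013] F [-0.6 -0.6 -0.4] w 0.278
```

View pics/s7.png

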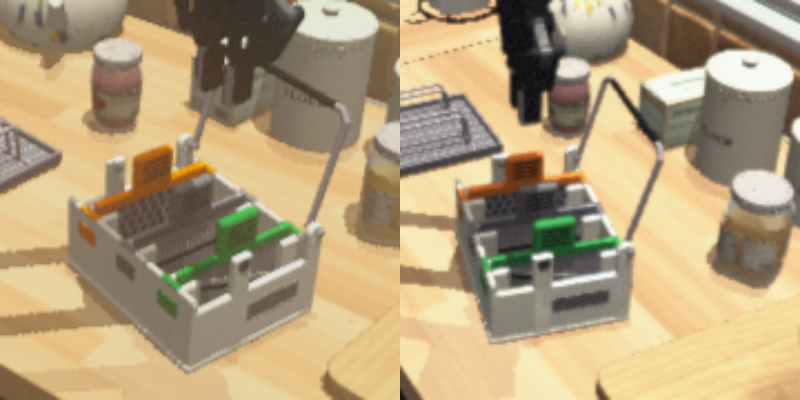

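Both inserts are seated: orange at the left (150,185), green at (240,245), both grip tops at about 122 mm. The keeper is still open with its bar at (310,85). Close the fingers and go over and behind the bar at caddy y = +30, between the grips.

```bash
echo '{"motion": [[-0.026, 0.015, -0.005, 0, 0, 0], [-0.026, 0.015, 0, 0, 0, 0], [-0.026, 0.015, 0, 0, 0, 0], [-0.026, 0.015, 0, 0, 0, 0], [-0.026, 0.015, 0, 0, 0, 0], [-0.026, 0.015, 0, 0, 0, 0], [0, 0, 0, 0, 0, 0], [0, 0, 0, 0, 0, 0], [0, 0, 0, 0, 0, 0]]}' > rows.txt && python3 drive.py rows.txt 0.0
cat >> h.py <<'E'
def cad(arm):
    a=np.radians(-17.15); R=np.array([[np.cos(a),-np.sin(a)],[np.sin(a),np.cos(a)]]); o=np.array([.4577,-.2618])
    s=arm.get_state(); p=s['eef_pos']; R0=Ro.from_quat(s['tool_rot']).as_matrix(); L=(np.array(p[:2])-o)@R
    f=np.array(s['wrist_force']); fl=f[:2]@R
    print('t',round(s['t'],2),'TCP caddy mm',(1000*np.r_[L,p[2]]).round(1),'tilt',R0[:,2].round(3),'yaw',(np.degrees(np.arctan2(R0[1,1],R0[0,1]))-90).round(2),'F caddy',np.r_[fl,f[2]].round(1),'w',round(s['gripper_width'],3))
E
python3 -c "
from h import *
from station import arm, viewer, hand_in
cad(arm)"
```

```text
t: 19.17
eef_pos: [0.5856, -0.2704, 0.2704]
tool_rot: [0.15, 0.989, 0.0, -0.002]
wrist_force: [-1.4, -0.3, -0.2]
gripper_width: 0.003
grip_force: 0.0
t 19.17 TCP caddy mm [124.7  29.5 270.4] tilt [-0.003  0.001 -1.   ] yaw -17.23 F caddy [-1.3 -0.7 -0.2] w 0.003
```

```bash
echo '{"motion": [[0, 0, 0.02, 0, 0, 0], [0, 0, 0.02, 0, 0, 0], [0, 0, 0.015, 0, 0, 0], [0, 0, 0.009, 0, 0, 0], [0, 0, 0, 0, 0, 0], [0, 0, 0, 0, 0, 0], [0.006, 0, 0, 0, 0, 0], [0.008, 0, 0, 0, 0, 0], [0.008, 0, 0, 0, 0, 0], [0, 0, 0, 0, 0, 0]]}' > rows.txt && python3 drive.py rows.txt|head -1
python3 -c "
from h import *
from station import arm, viewer, hand_in
cad(arm)"
```

```text
t: 20.0
t 20.0 TCP caddy mm [102.3  29.5 210.2] tilt [ 0.002 -0.001 -1.   ] yaw -17.25 F caddy [-0.4 -0.2  0.5] w 0.001
```

```bash
echo '{"motion": [[0.009, 0, 0.001, 0, 0, 0], [0.009, 0, 0.001, 0, 0, 0], [0.009, 0, 0.001, 0, 0, 0], [0.009, 0, 0.002, 0, 0, 0], [0.009, 0, 0.002, 0, 0, 0], [0, 0, 0, 0, 0, 0], [0, 0, 0, 0, 0, 0]]}' > rows.txt && python3 drive.py rows.txt|head -1
cat >> h.py <<'E'
def bar(arm):
    a=np.radians(-17.15); R=np.array([[np.cos(a),-np.sin(a)],[np.sin(a),np.cos(a)]]); o=np.array([.4577,-.2618])
    for n in ('side','scene'):
        c=viewer.camera(n); np.savez(f'/tmp/{n}_b.npz',**c); W=cloud(c); L=(W[...,:2]-o)@R; X,Y,Z=L[...,0],L[...,1],W[...,2]
        r=np.hypot(X-.07,Z-.0925); m=(abs(r-.110)<.008)&(Y>-.062)&(Y<0.0)&(X<.115)&(Z>.088)&(c['image'].max(-1)<90)
        if m.sum()<5: print(n,'bar none',m.sum()); continue
        q=np.arctan2(Z[m]-.0925,.07-X[m]); print(n,'bar',m.sum(),'theta pct',np.percentile(q,[10,50,90]).round(3),'xyz',np.median(np.c_[X[m],Y[m],Z[m]]*1000,0).round(1))
E
python3 -c "
from h import *
from station import arm, viewer, hand_in
cad(arm);bar(arm)"
```

```text
t: 20.58
t 20.58 TCP caddy mm [ 58.   29.7 201.7] tilt [ 0. -0. -1.] yaw -17.24 F caddy [ 0.4  0.  -1.3] w -0.002
side bar 38 theta pct [1.283 1.295 1.315] xyz [ 39.2 -24.1 201.9]
scene bar 87 theta pct [1.264 1.281 1.304] xyz [ 37.9 -32.4 201.1]
```

The bar follows to θ≈1.28. Continue along the arc to about 0.8.

```bash
echo '{"motion": [[0.008, 0, 0.002, 0, 0, 0], [0.008, 0, 0.003, 0, 0, 0], [0.008, 0, 0.004, 0, 0, 0], [0.008, 0, 0.005, 0, 0, 0], [0.007, 0, 0.005, 0, 0, 0], [0.006, 0, 0.005, 0, 0, 0], [0, 0, 0, 0, 0, 0], [0, 0, 0, 0, 0, 0]]}' > rows.txt && python3 drive.py rows.txt|head -1
python3 -c "
from h import *
from station import arm, viewer, hand_in
cad(arm);bar(arm)"
```

```text
t: 21.35
t 21.35 TCP caddy mm [ 12.6  29.8 176.7] tilt [-0.001  0.001 -1.   ] yaw -17.24 F caddy [-0.1  0.1 -0.2] w -0.004
side bar 43 theta pct [0.823 0.841 0.86 ] xyz [ -5.6 -31.9 177.1]
scene bar 65 theta pct [0.808 0.825 0.842] xyz [ -7.6 -31.4 176.9]
```

```bash
echo '{"motion": [[-0.005, 0, -0.01, 0, 0, 0], [0, 0, -0.02, 0, 0, 0], [0, 0, -0.02, 0, 0, 0], [0.014, 0, 0, 0, 0, 0], [0.014, 0, 0, 0, 0, 0], [0, 0, 0.012, 0, 0, 0], [0, 0, 0.012, 0, 0, 0], [0, 0, 0, 0, 0, 0], [0, 0, 0, 0, 0, 0]]}' > rows.txt && python3 drive.py rows.txt|head -1
python3 -c "
from h import *
from station import arm, viewer, hand_in
cad(arm)"
```

```text
t: 22.2
t 22.2 TCP caddy mm [-10.2  30.  200.9] tilt [-0.003  0.002 -1.   ] yaw -17.23 F caddy [0.6 0.4 0.5] w 0.0
```

```bash
echo '{"motion": [[0.005, 0, 0.008, 0, 0, 0], [0.005, 0, 0.008, 0, 0, 0], [0.005, 0, 0.008, 0, 0, 0], [0.004, 0, 0.007, 0, 0, 0], [0.004, 0, 0.007, 0, 0, 0], [0.003, 0, 0.006, 0, 0, 0], [0.003, 0, 0.007, 0, 0, 0], [0.002, 0, 0.007, 0, 0, 0], [0.002, 0, 0.006, 0, 0, 0], [0, 0, 0, 0, 0, 0]]}' > rows.txt && python3 drive.py rows.txt|head -1
python3 -c "
from h import *
from station import arm, viewer, hand_in
cad(arm);bar(arm)"
```

```text
t: 23.03
t 23.03 TCP caddy mm [-43.6  30.1 137.4] tilt [-0.002  0.002 -1.   ] yaw -17.23 F caddy [-1.  -0.7 -0.1] w 0.004
side bar 64 theta pct [0.199 0.223 0.239] xyz [-38.7 -31.3 117. ]
scene bar 108 theta pct [0.189 0.219 0.237] xyz [-40.9 -33.2 117.1]
```

The bar is at about 0.2, under the fingertips. Press on towards the snap.

```bash
echo '{"motion": [[0.001, 0, 0.004, 0, 0, 0], [0.001, 0, 0.004, 0, 0, 0], [0, 0, 0.004, 0, 0, 0], [0, 0, 0.004, 0, 0, 0], [0, 0, 0.003, 0, 0, 0], [0, 0, 0.002, 0, 0, 0], [0, 0, 0, 0, 0, 0], [0, 0, 0, 0, 0, 0]]}' > rows.txt && python3 drive.py rows.txt|head -1
python3 -c "
from h import *
from station import arm, viewer, hand_in
cad(arm);bar(arm)"
```

```text
t: 23.8
t 23.8 TCP caddy mm [-44.7  29.9 117.8] tilt [ 0.  0. -1.] yaw -17.24 F caddy [0.5 0.1 0.3] w 0.001
side bar 62 theta pct [0.022 0.04  0.06 ] xyz [-40.8 -30.9  97. ]
scene bar 99 theta pct [0.017 0.042 0.061] xyz [-43.  -33.   97.2]
```

```bash
echo '{"motion": [[0, 0, 0.0015, 0, 0, 0], [0, 0, 0.0015, 0, 0, 0], [0, 0, 0.001, 0, 0, 0], [0, 0, 0, 0, 0, 0], [0, 0, 0, 0, 0, 0]]}' > rows.txt && python3 drive.py rows.txt|head -1
python3 -c "
from h import *
from station import arm, viewer, hand_in
cad(arm);bar(arm)"
```

```text
t: 24.32
t 24.32 TCP caddy mm [-44.3  29.8 115.2] tilt [ 0.001 -0.001 -1.   ] yaw -17.23 F caddy [-1.4  0.4  5.9] w -0.007
side bar 62 theta pct [0.008 0.028 0.042] xyz [-40.9 -31.2  95.6]
scene bar 101 theta pct [0.    0.024 0.042] xyz [-43.1 -32.3  95.2]
```

```bash
echo '{"motion": [[0, 0, 0.0015, 0, 0, 0], [0, 0, 0.001, 0, 0, 0], [0, 0, 0, 0, 0, 0], [0, 0, 0, 0, 0, 0]]}' > rows.txt && python3 drive.py rows.txt|head -1
python3 -c "
from h import *
from station import arm, viewer, hand_in
cad(arm)"
echo '{"motion": [[0, 0, -0.006, 0, 0, 0], [0, 0, -0.015, 0, 0, 0], [0, 0, -0.02, 0, 0, 0], [0, 0, -0.025, 0, 0, 0], [0.02, 0, -0.03, 0, 0, 0], [0.03, 0, -0.02, 0, 0, 0], [0.035, 0, 0, 0, 0, 0], [0.035, 0, 0, 0, 0, 0], [0, 0, 0, 0, 0, 0], [0, 0, 0, 0, 0, 0]]}' > rows.txt && python3 drive.py rows.txt|head -1
python3 - <<'E'
from h import *
from station import arm, viewer, hand_in
cad(arm);bar(arm)
c2=load('scene_b');c1=load('side_b')
cv2.imwrite('pics/end.png',np.hstack([cv2.resize(c2['image'][160:340,240:420],(400,400)),cv2.resize(c1['image'][160:340,220:400],(400,400))]))
for n in('scene_b','side_b'): inserts(load(n),(.38,.57,-.35,-.17))
E
```

```text
t: 24.75
t 24.75 TCP caddy mm [-44.2  29.7 114.8] tilt [ 0.002 -0.001 -1.   ] yaw -17.23 F caddy [-5.8  2.1 14. ] w 0.001
t: 25.58
t 25.58 TCP caddy mm [-165.5   30.1  227.7] tilt [ 0.002 -0.001 -1.   ] yaw -17.3 F caddy [ 0.7 -0.6 -0.3] w 0.001
side bar 59 theta pct [0.01  0.03  0.043] xyz [-41.1 -33.6  95.8]
scene bar 92 theta pct [0.001 0.025 0.041] xyz [-43.3 -31.4  95.3]
org ztop 0.119 griptop 34 (array([ 0.47212732, -0.20928851]), (9.308572769165039, 41.50888442993164), 62.64807891845703) shoulder 156 (array([ 0.47004227, -0.20641663]), (8.693428039550781, 141.7770233154297), 71.26887512207031)
grn ztop 0.1233 griptop 64 (array([ 0.43647058, -0.32031259]), (9.945384979248047, 40.011131286621094), 71.52068328857422) shoulder 120 (array([ 0.44052463, -0.32260382]), (10.573740005493164, 126.75090789794922), 74.12324523925781)
org ztop 0.1224 griptop 35 (array([ 0.47339429, -0.20889639]), (8.663237571716309, 37.21410369873047), 69.81537628173828) shoulder 123 (array([ 0.4733457 , -0.20549542]), (14.480569839477539, 140.8773193359375), 72.0747299194336)
grn ztop 0.123 griptop 61 (array([ 0.43878864, -0.32093286]), (11.85668659210205, 40.828697204589844), 72.30323028564453) shoulder 84 (array([ 0.44730396, -0.29787082]), (61.67301940917969, 125.12462615966797), 75.53814697265625)
```

View pics/end.png

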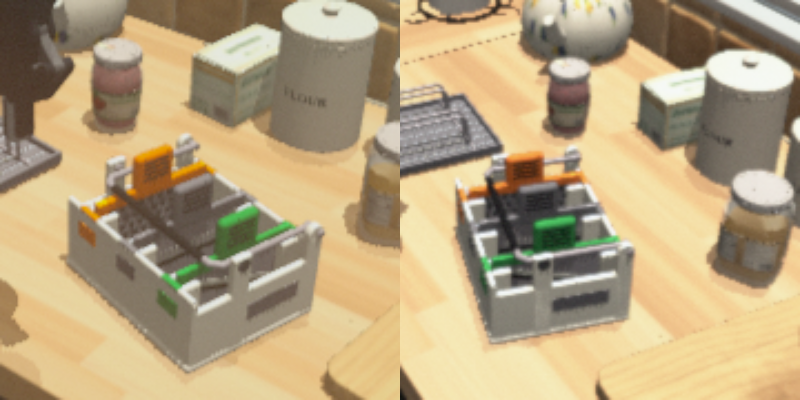

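The picture shows the keeper level across the front of the three grips (bar from (115,185) to (210,260)), with its arms under the catch posts and all inserts seated. It stayed shut when the arm left, and the gripper is clear and touching nothing.

```bash
python3 -c "
from station import arm, viewer, hand_in
print(hand_in())"
```

```text
the job is handed in; nothing more can be done
None
```

Both inserts are fully home in their own slots, and the keeper bar is pressed shut under its catches and stayed level after I let go. I handed the job in at about 26 s with the arm clear; the hand-in returned no verdict.

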